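# Slide a glazed bowl on its bat between two kiln bricks to the drying sheet

## Robot

A 7-joint arm with a two-finger parallel gripper is mounted at the origin on the work surface. World frame = base frame: x ahead of the robot, y to its left, z up, the work surface at z = 0. Lengths are in m, angles in rad, forces in N, time in s.
With the tool pointing down it reaches from about 0.425 to 1.025 m from the base axis. Payload 9.4 kg.
Tool frame: the origin (TCP) lies on the centre line of the jaws, within the pads' length; the fingertips stand 14 mm ahead of it and the grasp point (between the pads) lies 5 mm behind it; z points along the fingers, y is the direction in which the jaws open and shut (so a half turn about z gives the same grasp; the last joint's range is limited). The gripper opens to 93 mm and grips with 3 to 60 N. Pads are 15 mm wide; open, the fingers measure 128 mm over their backs; the gripper's body (75 mm by 188 mm) begins 65 mm behind the grasp point.
Start: joints at [-1.271, 0.599, -0.003, 1.599, 0.002, 0.943, -0.08], TCP at [0.267, 0.674, 0.233] pointing down, gripper open.
Joint ranges: [-2.57, 2.57], [-0.35, 1.97], [-1.29, 1.29], [0.11, 2.56], [-1.05, 4.19], [0.11, 1.86], [-2.63, 2.63]. Speed limits (rad/s): [2.22, 2.22, 3.01, 3.01, 3.14, 3.14, 3.14].

## Interface

Orientations are given as a rotation vector (axis times angle).
In Python, from bench import ctrl gives the robot as it stands.
- The arm moves only by the tool arm_command, never from a script. Its argument "deltas" is a list that holds one entry, the list of rows, each a list of 7 numbers: the shift along the tool's x, y, z in cm, then the turn, a rotation vector about the tool's x, y, z in degrees, then the opening in per cent of the stroke, from 0 (shut) to 100 (fully open). A call has 1 to 20 rows; each row is the pose to reach, as a shift and turn from the pose commanded when the call began, along the tool's axes at that moment; what a row does not reach only later rows make up. A row lasts 1/8 s, in which the tool goes at most 62.5 mm and 10.7 degrees, less where a joint would pass 70% of its speed; a pose out of reach is approached as far as the arm can. A call with a gripper value outside its range is refused whole. The fingers move at their own pace and stop on an object; "newtons" is the grip in N (left out, the last holds). Time passes only in rows, so rows that repeat a pose let the fingers close. It gives the time, the measured TCP pose, the force and the opening at its end, in the units of the state.
- ctrl.get_state(): the state, without advancing time (a new reading comes with each control period).
- ctrl.get_image(name): name is "side" or "top" or "wrist"; returns the picture (420x560x3 uint8, blue, green, red); there is no depth.
- ctrl.camera_params(name): a dict with "mtx" (3x3 intrinsics, pixels), "extrinsics" (4x4, takes a point from camera to world coordinates). Camera axes: x right, y up, looking along -z (the intrinsics and any distortion apply to the point x, -y, -z); pixel columns grow to the right and rows downward; lengths in m; the calibration is good to about 2 mm. A picture is of the moment at which its call begins: read the wrist's pose just before it. camera_params takes no time and is no camera call; for the wrist camera it gives the pose at the moment of the call.
- ctrl.close_job(): hands the job in, once; it reports no verdict.
The state is a dict: "clock": time; "qpos": joint angles; "qd": joint speeds; "effort": joint torques, N m; "position": TCP position; "tcp_rot": TCP orientation; "ft_force": force on the tool from outside, world axes, zero at the start; "torque": the same for the moment, N m; "grip_width": finger opening in m.
Only numpy, scipy, OpenCV 4.12 (cv2) and the standard library are available. Lean on these libraries where they do the work, as an engineer would, in place of code of your own. Each camera call takes 0.05 s, during which the arm holds its last target.

## Task

Push the square wooden bat, with the glazed bowl riding on it, along the bench through the gap between the two kiln bricks, and on until the whole bat lies on the blue-edged sheet of paper. Do not lift the bat, only slide it; the glaze is fresh, so do not touch the bowl and keep it standing on the bat. Leave the cup, the jar and the brush where they are.

Things in the scene. Friction and masses are not known exactly. Their poses are not given: they have to be found in the camera images.
- lane: Two fixed buff kiln bricks, flat on the bench, which cannot be moved. Each is 230 (x) x 114 (y) x 50 mm high; the straight open lane between them is 108 mm wide (x) and 114 mm long (y). Origin: middle of the lane, at bench height. Its y axis runs along the lane: the bat starts on the -y side, the sheet lies on the +y side. The bricks fill x = -284 to -54 and 54 to 284 mm, y = -57 to 57 mm.
- sheet: Square white sheet of paper with a blue edge, flat on the bench beyond the lane's +y end: 140 x 140 mm including the edge, under 2 mm thick, no obstacle (things slide over it). Origin: its centre; x and y along its edges.
- bat: Loose square plywood bat (a potter's board), 100 x 100 x 14 mm, its four upright corners rounded at 8 mm radius, about 0.16 kg, flat on the bench; it slides freely when pushed. Origin: centre of its underside; x and y along its edges, z up.
- bat_corner0 (a point): The bat's rounded corner at its own +x +y: point on the rounding, 47.5 mm from the centre along each axis, at the underside.
- bat_corner1 (a point): The bat's rounded corner at its own -x +y: point on the rounding, 47.5 mm from the centre along each axis, at the underside.
- bat_corner2 (a point): The bat's rounded corner at its own -x -y: point on the rounding, 47.5 mm from the centre along each axis, at the underside.
- bat_corner3 (a point): The bat's rounded corner at its own +x -y: point on the rounding, 47.5 mm from the centre along each axis, at the underside.
- bowl: Small blue glazed bowl, rim diameter 70 mm, 40 mm high, about 0.1 kg, standing loose near the middle of the bat (its top 54 mm above the bench, its rim within the bat's outline). Origin: centre of its underside. Not to be touched.
- cup: Loose terracotta cup, diameter 60 mm, 65 mm high, on the bench just beyond the sheet. Origin: centre of its underside. Leave alone.
- jar: Loose green jar with a white cap, diameter 56 mm, 65 mm high, on the bench just beyond the sheet. Origin: centre of its underside. Leave alone.
- brush: Loose brush, 160 mm long, lying on the bench beside the sheet, on the lane's +x side. It lies along its own x axis; origin under its middle. Leave alone.
Mind the look-alikes: they are no part of the job. What is meant by the bat is not pink, and is the smaller of those in its own colour.

How it is judged:
By the outcome, as a careful person would: the job done as asked, in the order asked, and still so for the second after the job is handed in, with the robot touching nothing.
It also fails if it takes over 72 s, if anything falls off the work surface, if the arm or the gripper's body presses on something with over 40 N, if the wrist force passes 120 N, or if a joint passes its speed limit or range.

## Working session

There is one attempt and no reset: what is moved stays moved. The work goes in short steps, Python scripts to look and compute and a tool call to move; the robot and the scene stay as the last step left them, time stands still between calls to the robot, and variables do not carry over. Pictures are saved under pics/ and viewed, and the job is handed in when it is done.

Besides the shell and the picture viewer there is one more tool, called after "Call:" as name(argument=value, ...) on one line, values as JSON. arm_command: Moves the arm, as the interface text tells. Its arguments: {"type":"object","properties":{"deltas":{"type":"array","items":{"type":"array","items":{"type":"array","items":{"type":"number"}}}},"newtons":{"type":"number"}},"required":["deltas"]}

```bash
mkdir -p pics; ls; python3 - <<'E'
from bench import ctrl
import cv2
s=ctrl.get_state();print({k:s[k] for k in('clock','position','tcp_rot','ft_force','grip_width')})
for n in('top','side'):
    cv2.imwrite(f'pics/{n}0.png',ctrl.get_image(n));p=ctrl.camera_params(n);print(n,p)
E
```

```text
pics
{'clock': 0.0, 'position': array([0.26657765, 0.6737112 , 0.23175475]), 'tcp_rot': array([-5.88202717e-01, -3.08589165e+00,  2.45500561e-03]), 'ft_force': array([-0.81740486, -0.31308661, -0.19054815]), 'grip_width': 0.0930896016969842}
top {'mtx': array([[406.59593283,   0.        , 277.39974226],
       [  0.        , 406.59593283, 207.80464273],
       [  0.        ,   0.        ,   1.        ]]), 'extrinsics': array([[ 0.00537765,  0.9863759 , -0.16441919,  0.41779333],
       [-0.99973065,  0.00159092, -0.02315393, -0.0241327 ],
       [-0.0225769 ,  0.16449942,  0.98611877,  1.01241714],
       [ 0.        ,  0.        ,  0.        ,  1.        ]])}
side {'mtx': array([[414.66359943,   0.        , 275.42955671],
       [  0.        , 414.66359943, 205.51916608],
       [  0.        ,   0.        ,   1.        ]]), 'extrinsics': array([[ 0.95541849,  0.15066232, -0.253922  ,  0.29866852],
       [-0.29491573,  0.52818581, -0.79626909, -0.86270469],
       [ 0.01415025,  0.8356558 ,  0.54907118,  0.61957896],
       [ 0.        ,  0.        ,  0.        ,  1.        ]])}
```

View pics/top0.png

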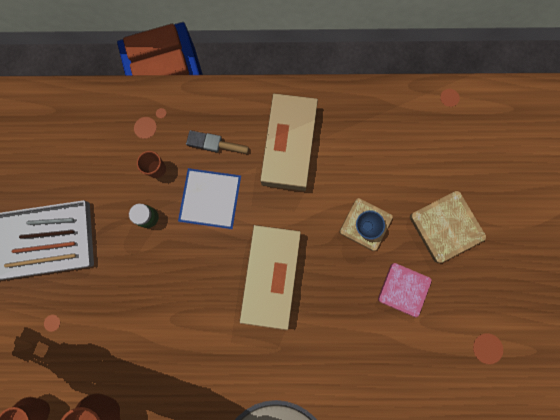

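View pics/side0.png

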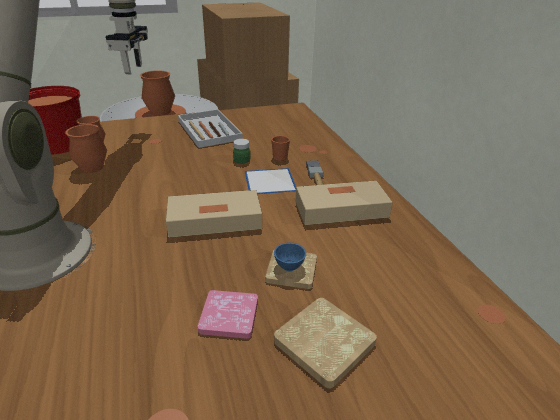

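The top view shows three bat candidates:
- **Small tan, carrying the bowl:** (367,224).
- **Large tan:** (449,227).
- **Pink:** (405,290).

By the description it is the small tan one with the bowl. The lane lies between the bricks at about (282,208), and the sheet is at (210,199). I'll check this in close crops.

```bash
python3 - <<'E'
import cv2
im=cv2.imread('pics/top0.png')
cv2.imwrite('pics/c_bat.png',cv2.resize(im[190:260,330:430],None,fx=8,fy=8,interpolation=cv2.INTER_CUBIC))
cv2.imwrite('pics/c_lane.png',cv2.resize(im[85:335,170:330],None,fx=2.4,fy=2.4,interpolation=cv2.INTER_CUBIC))
cv2.imwrite('pics/c_l2.png',cv2.resize(im[160:260,170:310],None,fx=5.7,fy=5.7,interpolation=cv2.INTER_CUBIC))
E
```

```text
(no output)
```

View pics/c_bat.png

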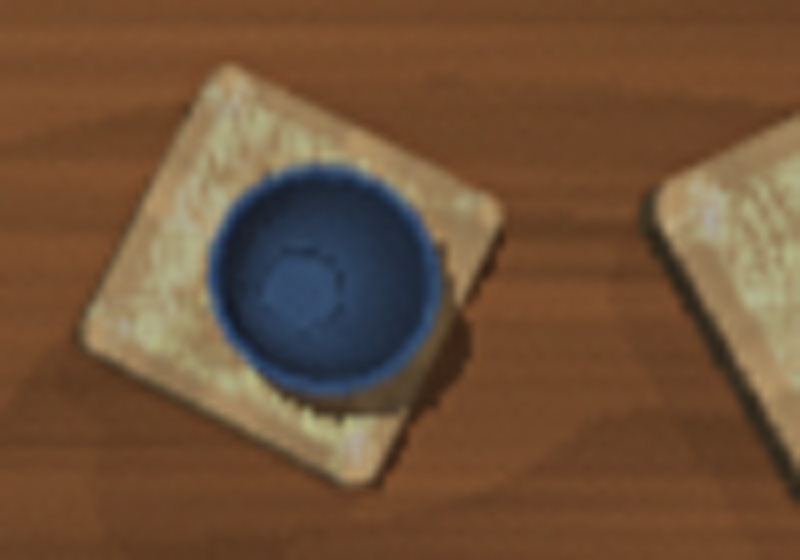

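View pics/c_lane.png

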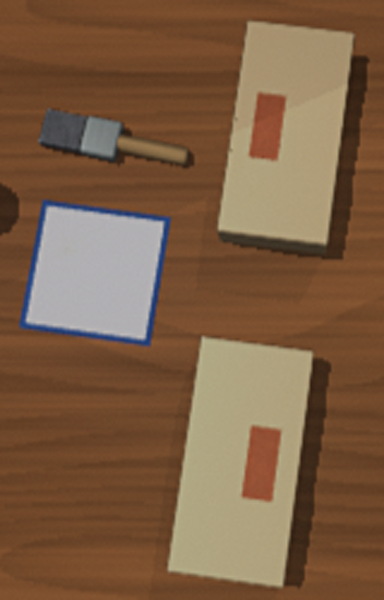

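View pics/c_l2.png

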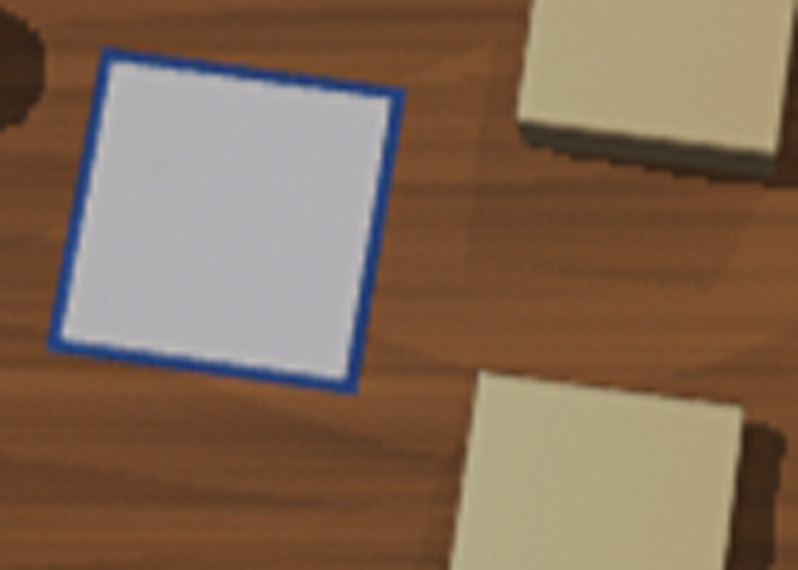

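```bash
cat > h.py <<'E'
import numpy as np, cv2
from scipy.optimize import least_squares
from bench import ctrl
def ray(cam,uv,z):
    p=ctrl.camera_params(cam);K=p['mtx'];E=p['extrinsics']
    uv=np.atleast_2d(uv).astype(float)
    d=np.c_[(uv[:,0]-K[0,2])/K[0,0],-(uv[:,1]-K[1,2])/K[1,1],-np.ones(len(uv))]@E[:3,:3].T
    return E[:3,3]+d*((z-E[2,3])/d[:,2])[:,None]
def proj(cam,P):
    p=ctrl.camera_params(cam);K=p['mtx'];E=p['extrinsics']
    c=(np.atleast_2d(P)-E[:3,3])@E[:3,:3]
    return np.c_[K[0,0]*c[:,0]/-c[:,2]+K[0,2],K[1,1]*c[:,1]/c[:,2]+K[1,2]]
def fit(local,W):
    "rigid 2D: returns cx,cy,theta,resid"
    f=lambda q:(np.c_[np.cos(q[2])*local[:,0]-np.sin(q[2])*local[:,1]+q[0],np.sin(q[2])*local[:,0]+np.cos(q[2])*local[:,1]+q[1]]-W[:,:2]).ravel()
    r=least_squares(f,[*W[:,:2].mean(0),np.arctan2(*(W[0,:2]-W[-1,:2])[::-1])-np.arctan2(*(local[0]-local[-1])[::-1])])
    return r.x,np.round(r.fun*1000,1)
E
python3 - <<'E'
from h import *
c=lambda a,s,o:(np.array(a)+.5)/s-.5+np.array(o)
b=ray('top',c([(229,65),(501,212),(365,487),(84,338)],8,(330,190)),.014)
sh=ray('top',c([(104,48),(403,90),(356,392),(50,350)],5.7,(170,160)),.001)
bk=ray('top',np.r_[c([(520,120),(778,153),(481,372),(743,407)],5.7,(170,160)),c([(248,21),(353,34),(168,571),(283,586)],2.4,(170,85))],.05)
# world: image up=+x, image left=+y
h=.0475
print('bat',fit(np.array([(h,h),(h,-h),(-h,-h),(-h,h)]),b))
s=.07;print('sheet',fit(np.array([(s,s),(s,-s),(-s,-s),(-s,s)]),sh))
a,l,e=.054,.284,.057
print('lane',fit(np.array([(a,e),(a,-e),(-a,e),(-a,-e),(l,e),(l,-e),(-l,e),(-l,-e)]),bk))
print(np.round(b,3),np.round(bk,3))
# bowl rim: centre in crop (326,280), radius px
print('bowl',ray('top',c([(326,280),(212,280),(440,280)],8,(330,190)),.054))
im=cv2.imread('pics/side0.png')
E
```

```text
bat (array([ 0.54458464, -0.21999846, -0.49694045]), array([-1.1,  0.8, -0.4, -0.5,  0.7,  0.2,  0.8, -0.6]))
sheet (array([ 0.61171054,  0.17218813, -0.13472141]), array([ 0.4,  1. ,  1.2, -1.7, -1. , -0.9, -0.6,  1.6]))
lane (array([ 0.58366948, -0.0079097 , -0.12937799]), array([-0.5,  2.5, -0.9, -0.8,  0.6,  1.4,  0.2, -2.1,  2.4,  1. ,  2.7,
       -2.3, -1.3,  1.6, -3.1, -1.4]))
[[ 0.61  -0.202  0.014]
 [ 0.564 -0.284  0.014]
 [ 0.479 -0.239  0.014]
 [ 0.525 -0.155  0.014]] [[ 0.645  0.039  0.05 ]
 [ 0.631 -0.071  0.05 ]
 [ 0.537  0.054  0.05 ]
 [ 0.523 -0.055  0.05 ]
 [ 0.87   0.011  0.05 ]
 [ 0.855 -0.099  0.05 ]
 [ 0.311  0.084  0.05 ]
 [ 0.298 -0.026  0.05 ]]
bowl [[ 0.53782339 -0.22133994  0.054     ]
 [ 0.53773749 -0.18782369  0.054     ]
 [ 0.53790914 -0.25480309  0.054     ]]
```

```bash
cat >> h.py <<'E'
from scipy.spatial.transform import Rotation as Rn
def Rdown(yaw): # yaw = world angle of tool y, deg; z down
    t=np.radians(yaw);y=np.array([np.cos(t),np.sin(t),0]);z=np.array([0,0,-1.]);x=np.cross(y,z)
    return Rn.from_matrix(np.c_[x,y,z])
def rows(p0,yaw0,targets,rot0=None):
    R0=rot0 if rot0 is not None else Rdown(yaw0)
    for x,y,z,yaw in targets:
        d=R0.inv().apply(np.array([x,y,z])-p0)*100; r=(R0.inv()*Rdown(yaw)).as_rotvec(degrees=True)
        print([round(float(v),2) for v in d],[round(float(v),1) for v in r])
E
python3 - <<'E'
from h import *
s=ctrl.get_state();R0=Rn.from_rotvec(s['tcp_rot']);print(R0.as_matrix().round(3))
th=np.degrees(-.497);t=np.radians(th)
bat=np.array([.5446,-.22]);f=np.array([-np.sin(t),np.cos(t)])
tgt=bat-f*(.050+.0075+.012);print('tgt',tgt)
rows(s['position'],None,[(.45,.52,.2,48),(.6,.25,.2,20),(.64,.0,.2,0),(.58,-.2,.2,-20),(*tgt,.15,th)],R0)
x=np.array([np.cos(t),np.sin(t)])
for k in(-.04,.04):print('finger',tgt+k*x-f*.0075)
print(ray('top',[(411.5,214.5),(388,264),(403,262)],.014))
E
```

```text
[[-0.93   0.368 -0.   ]
 [ 0.368  0.93  -0.001]
 [-0.    -0.001 -1.   ]]
tgt [ 0.51146305 -0.28109167]
[-22.71, -7.55, 3.2] [-0.1, 0.0, 20.4]
[-46.59, -27.14, 3.23] [-0.1, 0.0, 48.4]
[-59.51, -48.91, 3.26] [-0.1, 0.1, 68.4]
[-61.28, -69.72, 3.29] [-0.1, 0.1, 88.4]
[-57.89, -79.77, 8.3] [-0.1, 0.1, 96.9]
finger [ 0.47272645 -0.26861267]
finger [ 0.5430478  -0.30675593]
[[ 0.56806623 -0.33138785  0.014     ]
 [ 0.44686621 -0.26907341  0.014     ]
 [ 0.45183319 -0.30533846  0.014     ]]
```

Call:
arm_command(deltas=[[[-7.5,-2.5,1,0,0,7,45],[-15,-5,2,0,0,14,45],[-22.7,-7.6,3.2,0,0,20.4,45],[-28.7,-12.5,3.2,0,0,27,45],[-34.7,-17.4,3.2,0,0,34,45],[-40.7,-22.3,3.2,0,0,41,45],[-46.6,-27.1,3.2,0,0,48.4,45],[-49.8,-32.5,3.2,0,0,53.4,45],[-53,-38,3.2,0,0,58.4,45],[-56.3,-43.5,3.2,0,0,63.4,45],[-59.5,-48.9,3.2,0,0,68.4,45],[-60,-54,3.2,0,0,73.4,45],[-60.5,-59.3,3.2,0,0,78.4,45],[-60.9,-64.5,3.2,0,0,83.4,45],[-61.3,-69.7,3.2,0,0,88.4,45],[-59.6,-74.7,5,0,0,92.7,45],[-57.9,-79.8,8.3,0,0,96.9,45],[-57.9,-79.8,8.3,0,0,96.9,45],[-57.9,-79.8,8.3,0,0,96.9,45],[-57.9,-79.8,8.3,0,0,96.9,45]]])

```text
clock: 2.6
position: [0.512, -0.2805, 0.1496]
tcp_rot: [-2.699, -1.606, -0.0]
ft_force: [0.8, 0.2, -0.4]
grip_width: 0.0418
```

```bash
python3 - <<'E'
from h import *
s=ctrl.get_state();print(s['clock'],s['position'],Rn.from_rotvec(s['tcp_rot']).as_matrix().round(3))
a=ctrl.get_image('wrist');b=ctrl.get_image('side')
cv2.imwrite('pics/w1.png',a);cv2.imwrite('pics/s1.png',b)
E
```

```text
2.6 [ 0.51195756 -0.28047001  0.14955655] [[ 0.477  0.879  0.   ]
 [ 0.879 -0.477  0.001]
 [ 0.    -0.    -1.   ]]
```

View pics/w1.png

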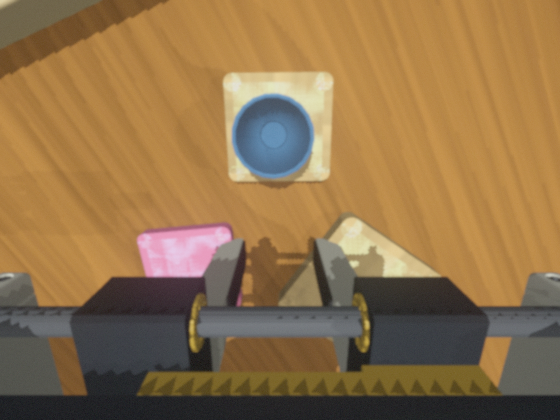

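View pics/s1.png

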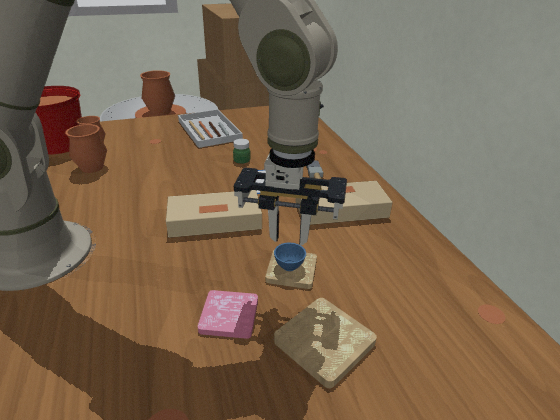

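The wrist view shows the bat's edges square to the tool, with corners near (228,76), (329,75), (327,179) and (232,179), and its back edge ahead of the fingers. The pink and large tan bats lie clear on either side. I'll cross-check the pose from this view.

```bash
python3 - <<'E'
from h import *
h=.0475;im=cv2.imread('pics/w1.png')
cv2.imwrite('pics/w1c.png',cv2.resize(im[60:200,200:360],None,fx=4.5,fy=4.5,interpolation=cv2.INTER_CUBIC))
# wrist: image up=+bat y, image left = ?
w=ray('wrist',[(226,75),(331,74),(328,180),(231,180)],.014);print(w.round(3))
print(fit(np.array([(-h,h),(h,h),(h,-h),(-h,-h)]),w))
print('bowl',ray('wrist',[(273,136),(232,136),(314,136)],.054))
E
```

```text
[[ 0.526 -0.155  0.014]
 [ 0.61  -0.199  0.014]
 [ 0.565 -0.286  0.014]
 [ 0.48  -0.24   0.014]]
(array([ 0.54506991, -0.21976171, -0.48865014]), array([-0.4, -0.9, -0.4, -1.1, -0.3,  1.8,  1.1,  0.2]))
bowl [[ 0.53928312 -0.22006192  0.054     ]
 [ 0.50957252 -0.20399275  0.054     ]
 [ 0.56899448 -0.23613151  0.054     ]]
```

View pics/w1c.png

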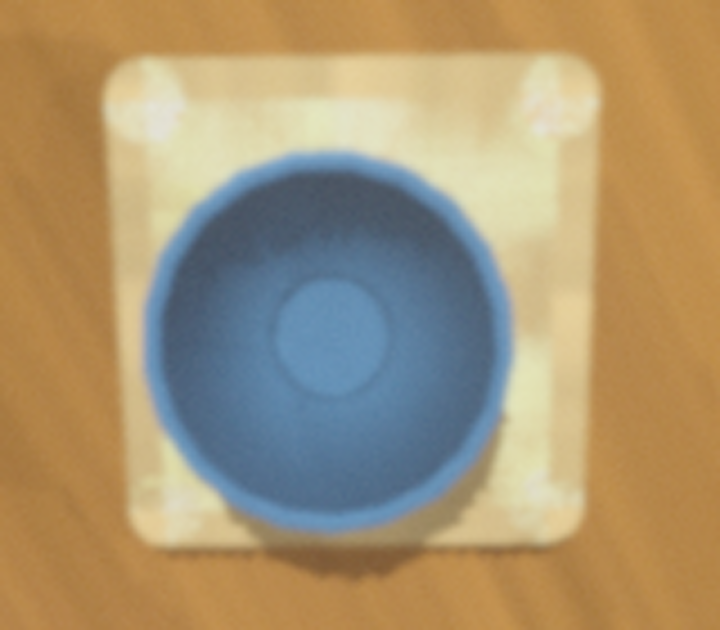

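Wrist and top views agree within about 1 mm, with the bat at (0.545,-0.220) and yaw about -0.493. I'll descend behind the back edge.

Call:
arm_command(deltas=[[[0,0,3,0,0,0,45],[0,0,6,0,0,0,45],[0,0,9,0,0,0,45],[0,0,11,0,0,0,45],[0,0,12,0,0,0,45],[0,0,12.6,0,0,0,45],[0,0,13,0,0,0,45],[0,0,13,0,0,0,45],[0,0,13,0,0,0,45]]])

```text
clock: 3.82
position: [0.5118, -0.2811, 0.0201]
tcp_rot: [2.699, 1.606, 0.001]
ft_force: [0.0, -0.1, 0.2]
grip_width: 0.0416
```

```bash
python3 - <<'E'
from h import *
s=ctrl.get_state();print(s['clock'],s['position'],s['tcp_rot'])
cv2.imwrite('pics/w2.png',ctrl.get_image('wrist'));b=ctrl.get_image('side')
cv2.imwrite('pics/s2.png',cv2.resize(b[160:390,180:400],None,fx=2.6,fy=2.6))
p=s['position'][:2]
# plan: bat frame arc
B=np.array([.545,-.220]);t0=-.493;L=np.array([.5837,-.0079]);tl=-.130
ux=np.array([np.cos(tl),np.sin(tl)]);uy=np.array([-np.sin(tl),np.cos(tl)])
lat,al=(B-L)@ux,(B-L)@uy;dt=tl-t0;R=-lat/(1-np.cos(dt));print('lat,al,dt,R',lat,al,dt,R,R*dt)
E
```

```text
3.825 [ 0.51178454 -0.28109594  0.02013373] [2.69918616e+00 1.60613000e+00 7.31136072e-04]
lat,al,dt,R -0.010878043637124978 -0.21532711897628876 0.363 0.166932796533534 0.06059660514167284
```

View pics/w2.png

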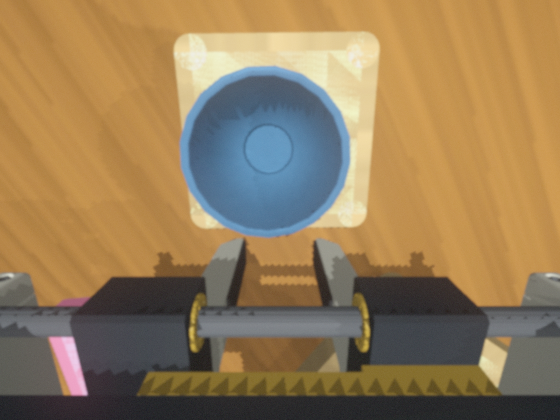

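View pics/s2.png

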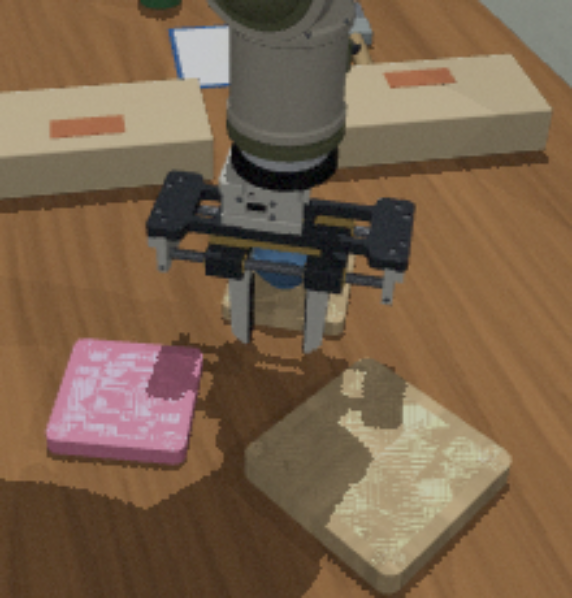

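```bash
python3 - <<'E'
import numpy as np
for k in range(1,14):
    p=1.6*k;c,s=np.cos(np.radians(p)),np.sin(np.radians(p))
    print(round(1.2+5.75-5.75*c+16.7*s,2),round(-16.7+5.75*s+16.7*c,2),-round(p,1))
E
```

```text
1.67 0.15 -1.6
2.14 0.29 -3.2
2.62 0.42 -4.8
3.1 0.54 -6.4
3.58 0.64 -8.0
4.07 0.73 -9.6
4.55 0.8 -11.2
5.04 0.86 -12.8
5.53 0.91 -14.4
6.03 0.94 -16.0
6.52 0.96 -17.6
7.01 0.96 -19.2
7.51 0.95 -20.8
```

Call:
arm_command(deltas=[[[0.4,0,0.1,0,0,0,45],[0.8,0,0.1,0,0,0,45],[1.0,0,0.1,0,0,0,45],[1.2,0,0.1,0,0,0,45],[1.4,0.06,0.1,0,0,-0.7,45],[1.67,0.15,0.1,0,0,-1.6,45],[2.14,0.29,0.1,0,0,-3.2,45],[2.62,0.42,0.1,0,0,-4.8,45],[3.1,0.54,0.1,0,0,-6.4,45],[3.58,0.64,0.1,0,0,-8,45],[4.07,0.73,0.1,0,0,-9.6,45],[4.55,0.8,0.1,0,0,-11.2,45],[5.04,0.86,0.1,0,0,-12.8,45],[5.53,0.91,0.1,0,0,-14.4,45],[6.03,0.94,0.1,0,0,-16,45],[6.52,0.96,0.1,0,0,-17.6,45],[7.01,0.96,0.1,0,0,-19.2,45],[7.3,0.96,0.1,0,0,-20.1,45],[7.5,0.95,0.1,0,0,-20.8,45],[7.5,0.95,0.1,0,0,-20.8,45]]])

```text
clock: 6.42
position: [0.5557, -0.2193, 0.0186]
tcp_rot: [-2.365, -2.068, -0.0]
ft_force: [-0.6, -0.4, -0.8]
grip_width: 0.0418
```

```bash
python3 - <<'E'
from h import *
s=ctrl.get_state();print(s['clock'],s['position'],Rn.from_rotvec(s['tcp_rot']).as_matrix().round(3))
a=ctrl.get_image('wrist')
np.save('wp3.npy',ctrl.camera_params('wrist')['extrinsics'])
cv2.imwrite('pics/w3.png',a);b=ctrl.get_image('top')
cv2.imwrite('pics/t3.png',cv2.resize(b[130:300,180:440],None,fx=3,fy=3,interpolation=cv2.INTER_CUBIC))
E
```

```text
6.425 [ 0.55572643 -0.21928848  0.0186458 ] [[ 0.133  0.991  0.   ]
 [ 0.991 -0.133  0.   ]
 [ 0.    -0.    -1.   ]]
```

View pics/w3.png

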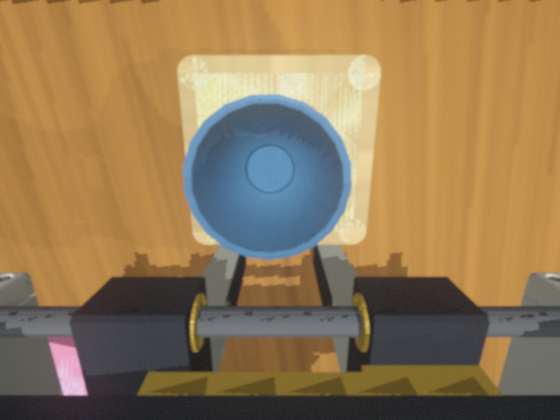

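View pics/t3.png

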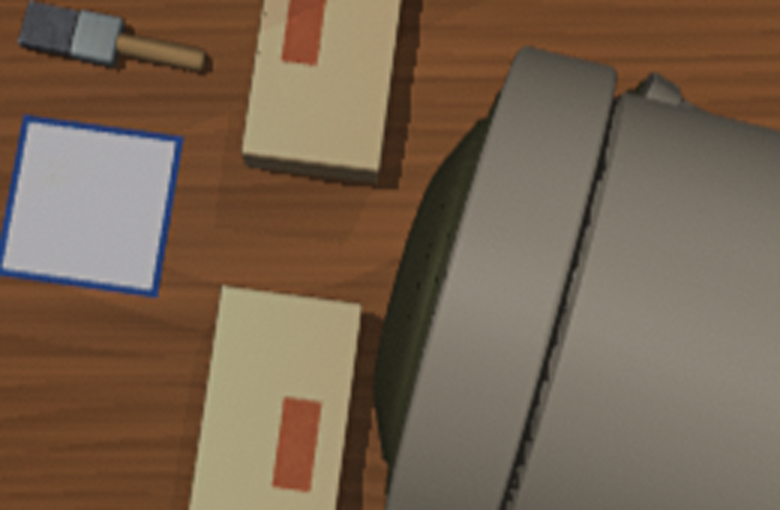

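```bash
python3 - <<'E'
from h import *
h=.0475
w=ray('wrist',[(181,58),(378,58),(365,242),(195,242)],.014)
q,r=fit(np.array([(-h,h),(h,h),(h,-h),(-h,-h)]),w);print(q,r)
L=np.array([.5837,-.0079]);tl=-.130
ux=np.array([np.cos(tl),np.sin(tl)]);uy=np.array([-np.sin(tl),np.cos(tl)])
print('lat,al,ang',(q[:2]-L)@ux,(q[:2]-L)@uy,q[2]-tl)
p=ctrl.get_state()['position'][:2];print('tool',(p-L)@ux,(p-L)@uy)
# predicted pos of brick near corners in wrist img
P=[np.r_[L+a*ux+b*uy,z] for a in(-.054,.054) for b in(-.057,) for z in(0,.05)];print(proj('wrist',P))
im=cv2.imread('pics/w3.png');cv2.imwrite('pics/w3c.png',cv2.resize(im[40:260,165:395],None,fx=2.7,fy=2.7,interpolation=cv2.INTER_CUBIC))
E
```

```text
[ 0.56405318 -0.16060826 -0.13333002] [ 0.  -1.  -0.1 -0.8 -1.7  1.2  1.7  0.6]
lat,al,ang 0.0003151677912002373 -0.15396659127939336 -0.0033300193116330423
tool -0.00038337590350758904 -0.2133888914986203
[[ 165.88613849  -47.32071405]
 [ 107.55162832 -131.00284674]
 [ 390.60938532  -48.74148142]
 [ 448.05185398 -133.3386918 ]]
```

View pics/w3c.png

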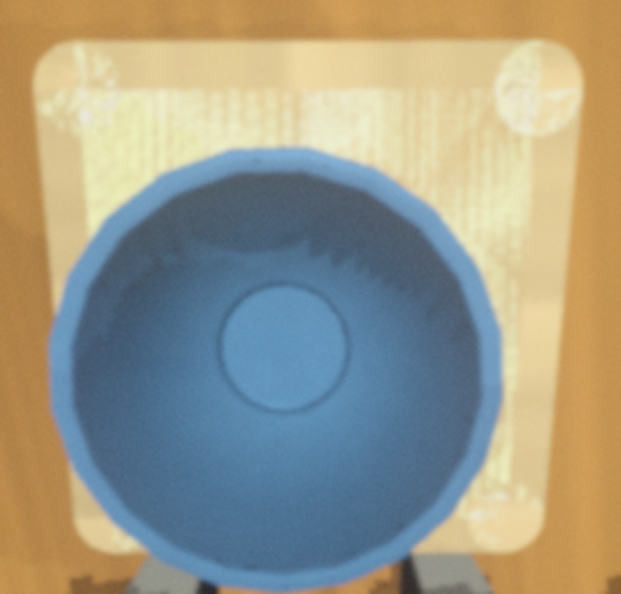

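The bat is now square to the lane, at lateral +0.3 mm and 0.2° off, with its front edge about 47 mm short of the entry. I'll push straight for 4 cm, then measure against the bricks in the wrist view.

Call:
arm_command(deltas=[[[0.2,0,0,0,0,0,45],[0.6,0,0,0,0,0,45],[1.1,0,0,0,0,0,45],[1.6,0,0,0,0,0,45],[2.1,0,0,0,0,0,45],[2.6,0,0,0,0,0,45],[3.1,0,0,0,0,0,45],[3.5,0,0,0,0,0,45],[3.8,0,0,0,0,0,45],[4,0,0,0,0,0,45],[4,0,0,0,0,0,45]]])

```text
clock: 7.9
position: [0.561, -0.1795, 0.0186]
tcp_rot: [-2.365, -2.068, -0.0]
ft_force: [-0.5, 0.3, 0.8]
grip_width: 0.0419
```

```bash
python3 - <<'E'
from h import *
s=ctrl.get_state();print(s['clock'],s['position'],Rn.from_rotvec(s['tcp_rot']).as_matrix()[:,1].round(4))
a=ctrl.get_image('wrist')
cv2.imwrite('pics/w4.png',a);cv2.imwrite('pics/w4c.png',cv2.resize(a[0:110,60:500],None,fx=1.8,fy=1.8*2,interpolation=cv2.INTER_CUBIC))
E
```

```text
7.9 [ 0.56103995 -0.17951574  0.01859258] [ 9.911e-01 -1.334e-01 -2.000e-04]
```

View pics/w4.png

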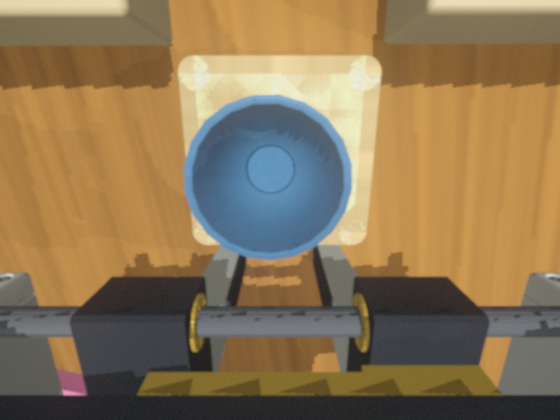

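View pics/w4c.png

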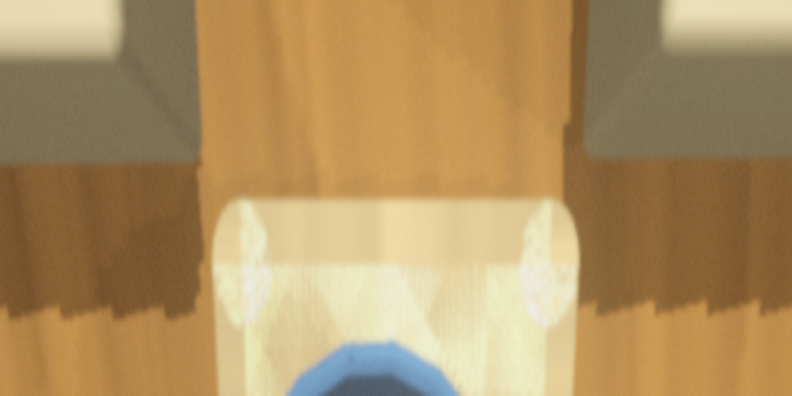

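```bash
python3 - <<'E'
from h import *
s=ctrl.get_state();R=Rn.from_rotvec(s['tcp_rot']).as_matrix();p=s['position']
T=lambda w:((w-p)@R*1000).round(1)
print('brick near corners',T(ray('wrist',[(171.1,44.4),(385,43.6)],0)), 'further up', T(ray('wrist',[(60+195/1.8,0),(60+598/1.8,0)],0)))
print('bat sides',T(ray('wrist',[(178.5,75),(382,75),(192,235),(368,235)],.014)))
print('bat corners',T(ray('wrist',[(181,58),(378,58),(365,242),(195,242)],.014)))
E
```

```text
brick near corners [[116.6 -56.   18.6]
 [116.9  55.1  18.6]] further up [[136.6 -55.3  18.6]
 [136.4  56.7  18.6]]
bat sides [[100.3 -49.2   4.6]
 [100.2  50.6   4.6]
 [ 15.6 -50.    4.6]
 [ 15.5  51.1   4.6]]
bat corners [[107.8 -47.2   4.6]
 [107.8  47.9   4.6]
 [ 11.1  49.8   4.6]
 [ 11.2 -48.6   4.6]]
```

By the wrist view the gap is about 5 mm on the left and 4.5 mm on the right, and the headings match within 0.25°. I'll enter the lane.

Call:
arm_command(deltas=[[[0.2,0,0,0,0,0,45],[0.6,0,0,0,0,0,45],[1.1,0,0,0,0,0,45],[1.6,0,0,0,0,0,45],[2.1,0,0,0,0,0,45],[2.6,-0.01,0,0,0,0,45],[3.1,-0.01,0,0,0,0,45],[3.6,-0.02,0,0,0,0,45],[4.1,-0.02,0,0,0,0,45],[4.6,-0.03,0,0,0,0,45],[5.1,-0.03,0,0,0,0,45],[5.6,-0.04,0,0,0,0,45],[6.1,-0.04,0,0,0,0,45],[6.6,-0.05,0,0,0,0,45],[7.1,-0.05,0,0,0,0,45],[7.5,-0.05,0,0,0,0,45],[7.8,-0.05,0,0,0,0,45],[8,-0.05,0,0,0,0,45],[8,-0.05,0,0,0,0,45]]])

```text
clock: 10.32
position: [0.5713, -0.1003, 0.0187]
tcp_rot: [-2.365, -2.068, -0.0]
ft_force: [0.7, -0.1, 0.3]
grip_width: 0.0418
```

```bash
python3 - <<'E'
from h import *
s=ctrl.get_state();print(s['clock'],s['position'],s['ft_force'],Rn.from_rotvec(s['tcp_rot']).as_matrix()[:,1].round(4))
a=ctrl.get_image('wrist')
cv2.imwrite('pics/w5.png',a)
E
```

```text
10.325 [ 0.57126565 -0.10025807  0.01865248] [ 0.69992662 -0.06996277  0.31839066] [ 0.9911 -0.1335 -0.    ]
```

View pics/w5.png

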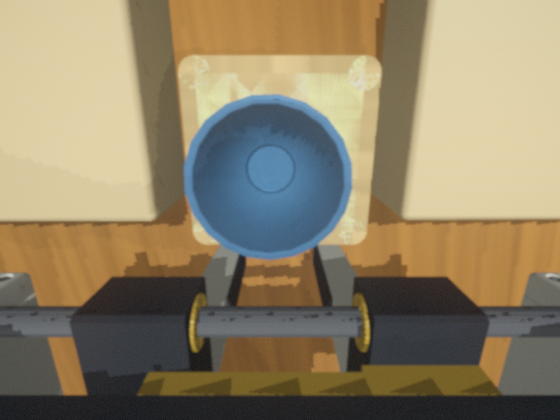

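The bat is inside the lane, with base lines near u=172 and 385 and bat sides near u=179 and 381. I'll enlarge to check the two gaps.

```bash
python3 - <<'E'
from h import *
im=cv2.imread('pics/w5.png')
L=cv2.resize(im[0:240,150:215],None,fx=5,fy=2.4,interpolation=cv2.INTER_CUBIC);R=cv2.resize(im[0:240,350:415],None,fx=5,fy=2.4,interpolation=cv2.INTER_CUBIC)
cv2.imwrite('pics/w5c.png',np.hstack([L,R]))
E
```

```text
(no output)
```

View pics/w5c.png

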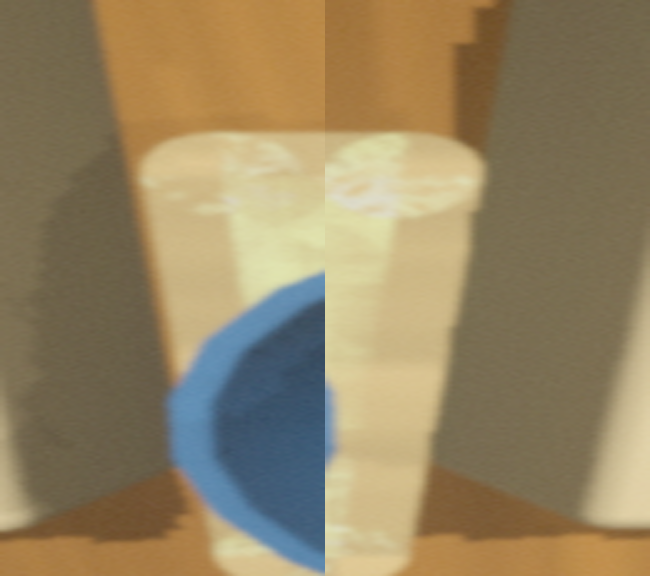

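```bash
python3 - <<'E'
from h import *
s=ctrl.get_state();R=Rn.from_rotvec(s['tcp_rot']).as_matrix();p=s['position']
T=lambda w:((w-p)@R*1000).round(1)
print('L brick',T(ray('wrist',[(169.4,0),(175.4,70),(185,192)],0)))
print('R brick',T(ray('wrist',[(387.4,0)],0)))
print('bat',T(ray('wrist',[(178.3,75),(381.7,75)],.014)))
# right brick visible at bat side plane z=.014 (bat occludes base)
print('R brick z14',T(ray('wrist',[(382.5,70)],.014)))
E
```

```text
L brick [[136.6 -54.7  18.7]
 [104.4 -55.1  18.7]
 [ 37.4 -56.3  18.7]]
R brick [[136.5  54.3  18.7]]
bat [[100.3 -49.3   4.7]
 [100.2  50.5   4.7]]
R brick z14 [[102.5  50.6   4.7]]
```

Call:
arm_command(deltas=[[[0.2,0,0,0,0,0,45],[0.6,-0.02,0,0,0,0,45],[1.1,-0.03,0,0,0,0,45],[1.6,-0.04,0,0,0,0,45],[2.1,-0.04,0,0,0,0,45],[2.6,-0.04,0,0,0,0,45],[3.1,-0.04,0,0,0,0,45],[3.6,-0.04,0,0,0,0,45],[4.1,-0.04,0,0,0,0,45],[4.6,-0.04,0,0,0,0,45],[5.1,-0.04,0,0,0,0,45],[5.6,-0.04,0,0,0,0,45],[6.1,-0.04,0,0,0,0,45],[6.6,-0.04,0,0,0,0,45],[7.1,-0.04,0,0,0,0,45],[7.6,-0.04,0,0,0,0,45],[8.1,-0.04,0,0,0,0,45],[8.5,-0.04,0,0,0,0,45],[8.8,-0.04,0,0,0,0,45],[9,-0.04,0,0,0,0,45]]])

```text
clock: 12.88
position: [0.5829, -0.0111, 0.0186]
tcp_rot: [2.365, 2.068, -0.0]
ft_force: [-0.7, -2.3, 1.2]
grip_width: 0.0422
```

```bash
python3 - <<'E'
from h import *
s=ctrl.get_state();print(s['clock'],s['position'],s['ft_force'])
a=ctrl.get_image('wrist')
cv2.imwrite('pics/w6.png',a)
cv2.imwrite('pics/s6.png',ctrl.get_image('side'))
E
```

```text
12.875 [ 0.58288979 -0.01112938  0.01863501] [-0.66837101 -2.31827389  1.20753983]
```

View pics/w6.png

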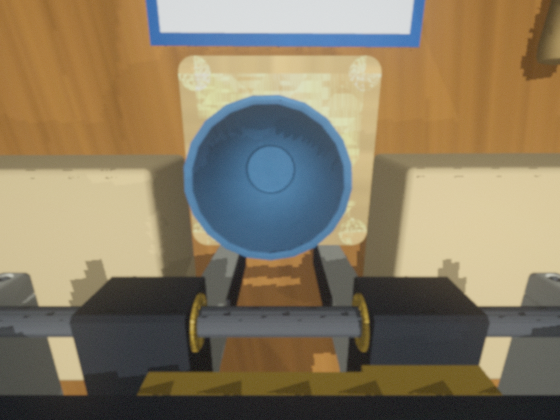

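View pics/s6.png

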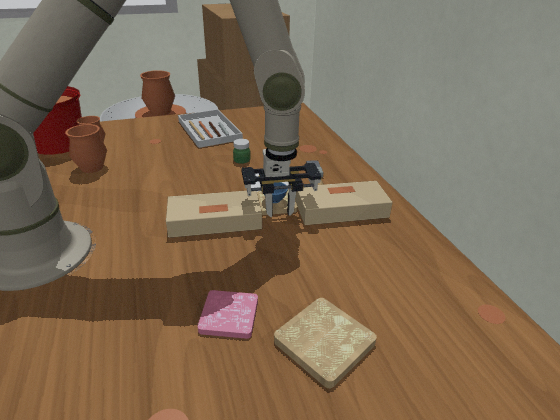

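The bat is sliding cleanly. The sheet's near edge lies just ahead, from (150,45) to (421,47), roughly centred on the bat. I'll work out the remaining distance.

```bash
python3 - <<'E'
from h import *
s=ctrl.get_state();R=Rn.from_rotvec(s['tcp_rot']).as_matrix();p=s['position']
T=lambda w:((w-p)@R*1000).round(1)
print('sheet near',T(ray('wrist',[(150,46),(421,47)],.001)))
print('sheet centre by top',T(np.array([[.6117,.1722,0]])))
print('bat',T(ray('wrist',[(181,58),(378,58),(365,242),(195,242)],.014)))
E
```

```text
sheet near [[115.7 -66.7  17.6]
 [115.1  73.6  17.6]]
sheet centre by top [[185.3   4.1  18.7]]
bat [[107.8 -47.3   4.6]
 [107.7  47.9   4.6]
 [ 11.1  49.8   4.6]
 [ 11.1 -48.6   4.6]]
```

Call:
arm_command(deltas=[[[0.3,0,0,0,0,0,45],[0.9,0,0,0,0,0,45],[1.6,0,0,0,0,0,45],[2.3,0,0,0,0,0,45],[3.0,0,0,0,0,0,45],[3.7,0,0,0,0,0,45],[4.4,0,0,0,0,0,45],[5.1,0,0,0,0,0,45],[5.8,0,0,0,0,0,45],[6.5,0,0,0,0,0,45],[7.2,0,0,0,0,0,45],[7.9,0,0,0,0,0,45],[8.6,0,0,0,0,0,45],[9.3,0,0,0,0,0,45],[10,0,0,0,0,0,45],[10.7,0,0,0,0,0,45],[11.3,0,0,0,0,0,45],[11.8,0,0,0,0,0,45],[12.2,0,0,0,0,0,45],[12.5,0,0,0,0,0,45]]])

```text
clock: 15.48
position: [0.5996, 0.1127, 0.0187]
tcp_rot: [2.365, 2.067, -0.0]
ft_force: [-0.4, -0.5, 0.3]
grip_width: 0.0421
```

```bash
python3 - <<'E'
from h import *
s=ctrl.get_state();print(s['clock'],s['position'],s['ft_force'])
a=ctrl.get_image('wrist')
cv2.imwrite('pics/w7.png',a)
R=Rn.from_rotvec(s['tcp_rot']).as_matrix();p=s['position']
print('sheet centre',((np.array([[.6117,.1722,0]])-p)@R*1000).round(1))
E
```

```text
15.475 [0.59961601 0.11274764 0.01865524] [-0.40605813 -0.51241918  0.28951667]
sheet centre [[60.5  4.  18.7]]
```

View pics/w7.png

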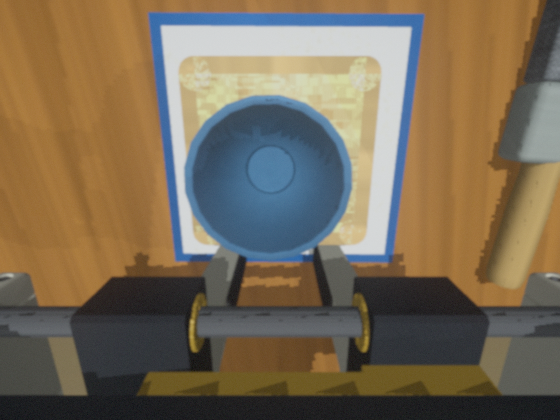

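The bat sits inside the blue edge on all sides, with the bowl standing on it. I'll back straight off and then rise.

Call:
arm_command(deltas=[[[-0.3,0,0,0,0,0,45],[-0.9,0,0,0,0,0,45],[-1.8,0,0,0,0,0,45],[-2.6,0,0,0,0,0,45],[-3,0,0,0,0,0,45],[-3,0,-1,0,0,0,45],[-3,0,-4,0,0,0,45],[-3,0,-8,0,0,0,45],[-3.5,0,-12,0,0,0,45],[-6,0,-17,0,0,0,45],[-10,0,-21,0,0,0,45],[-15,0,-23,0,0,0,45],[-20,0,-24,0,0,0,45],[-25,0,-25,0,0,0,45],[-30,0,-25,0,0,0,45],[-33,0,-25,0,0,0,45],[-33,0,-25,0,0,0,45],[-33,0,-25,0,0,0,45]]])

```text
clock: 17.77
position: [0.5556, -0.2133, 0.2689]
tcp_rot: [-2.364, -2.068, -0.001]
ft_force: [-0.1, 0.2, 0.1]
grip_width: 0.0418
```

```bash
python3 - <<'E'
from h import *
s=ctrl.get_state();print(s['clock'],s['position'],s['ft_force'])
a=ctrl.get_image('top');cv2.imwrite('pics/t8.png',a)
cv2.imwrite('pics/t8c.png',cv2.resize(a[120:250,110:290],None,fx=4.4,fy=4.4,interpolation=cv2.INTER_CUBIC))
cv2.imwrite('pics/s8.png',ctrl.get_image('side'))
E
```

```text
17.775 [ 0.55560238 -0.21325524  0.2688548 ] [-0.10211706  0.20192966  0.10066713]
```

View pics/t8c.png

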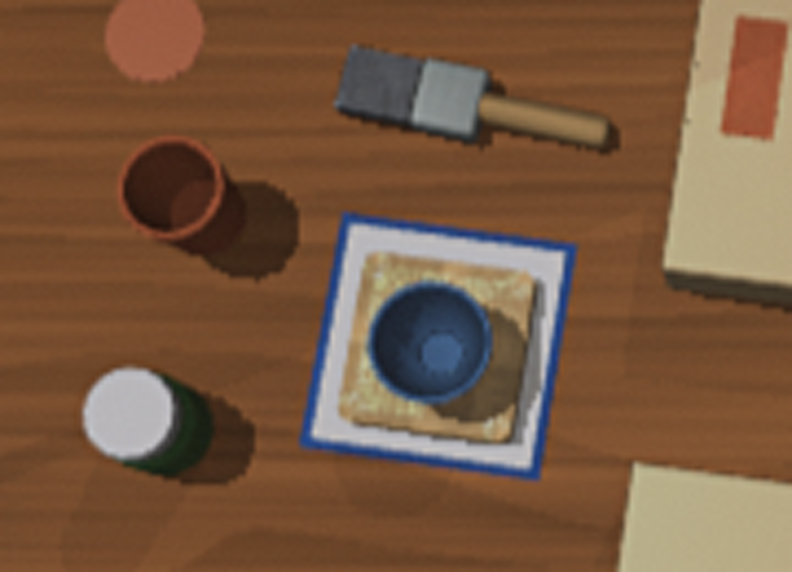

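View pics/s8.png

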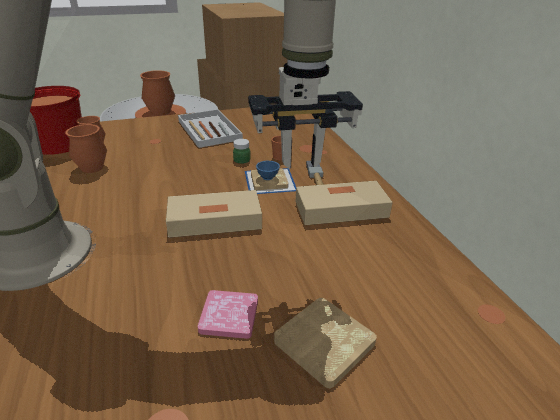

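The bat spans about (340–537, 250–440) in the crop, inside the sheet's outline (302–575, 213–480). The bowl is upright, the cup, jar and brush look unmoved, and the arm is clear. I'm handing in.

```bash
python3 -c "
from bench import ctrl
print(ctrl.close_job())"
```

```text
the job is handed in; nothing more can be done
None
```

I pushed the small tan bat by its back edge with the two fingertips. I first turned it about 21° to square it with the lane, then slid it straight between the bricks and onto the sheet. I backed the arm off and handed in at about 17.9 s, well inside the 72 s limit.

- **Bat:** it lies wholly inside the blue edge, by my reading of the last top view. It sits roughly 3–4 mm off centre sideways, against a 20 mm margin.
- **Bowl:** it stands upright on the bat, and the pictures showed no sign of contact.
- **Lane:** in the lane I measured gaps of about 3–5 mm each side, and saw no contact with the bricks.
- **Cup, jar and brush:** they look unmoved in the top view.
- **Forces:** the readings at the end of each move stayed under 3 N. I did not log the peaks within a move.

The top and wrist cameras agreed to about 1 mm on the bat's pose. The wrist view's estimate of the lane's heading was noisier, about 1.6 mm per 100 mm off, so I kept to the heading measured from the top view. No check failed.

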